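# Reset the grain mill's stop and set its millstones two turns open

### The job

Get the grain mill ready to grind: press its mushroom stop button right down, let it come up again, then turn the button's head clockwise (seen from above) as far as it goes to reset it. Then wind the hand wheel by its upright handle clockwise until it comes to its stop, back it off anticlockwise by exactly two full turns from that stop, and finish with the fingers still gripping the handle and the wheel at rest there. Leave the mug, the honey jar and the salt shaker where they stand.

Things in the scene. Friction and masses are not known exactly. Their poses are not given: they have to be found in the camera images.
- mill: Low wooden grain mill, fixed to the worktop: a block 220 (x) x 320 (y) mm, top face 90 mm above the worktop. Origin: centre of its underside; z up; -x is the front with a small metal spout (on the centre line but 20 mm to -y, projecting 29 mm). On its top face: the hand wheel on a vertical axis at (x 0, y +70) mm, the mushroom stop button at (x 0, y -100) mm, and a flat round filler lid (72 mm wide, 12 mm high, with a small knob to 22 mm) at (x +66, y -15) mm.
- stop_press (a joint): Travel of the mushroom button in m: 0 = up, grows as it is pressed, 0.008 = right down. Spring: moves at about 2 N, about 8 N right down; it does not latch but springs up when let go.
- stop_knob (a joint): Turn of the mushroom button's head about its vertical axis in rad: starts near 0, grows as it is turned clockwise seen from above, end stop at 1.05 (60 degrees, the reset position). Light friction (0.06 N m); it stays where it is left.
- stop_top (a point): Top centre of the mushroom button's head, on its vertical axis. The head is a round cap 44 mm wide; its upright side runs from 22 to 34 mm and its top is 42 mm above the mill's top face; under it a stem 22 mm wide and a collar 38 mm wide, 8 mm high, so fingers can reach down beside the cap.
- wheel (a joint): Turn of the hand wheel in rad: 0 = stop, fully closed; grows as it is turned anticlockwise seen from above (opens); 6.283 a turn; upper end at 21.0. Starts 2 to 5.5 open. Two turns open is 12.57. Friction 0.12 N m (about 2.2 N at the handle); it stays where it is left.
- hub (a point): Centre of the hand wheel, on its vertical axis, 28 mm above the mill's top face, at mid-height of the rim (a round steel bar 12 mm thick on a radius of 55 mm).
- handle: Upright round handle on the wheel's rim, 22 mm wide and 48 mm tall, its axis vertical, 55 mm from the wheel's axis. It spins freely on its pin, so it can be gripped and carried round without turning the hand. Origin: centre of its underside, 39 mm above the mill's top face. At the wheel's stop the handle stands in the mill's -x direction from the hub, just behind the dark raised pointer rib on the mill's top face (rib 68 to 96 mm from the wheel's axis).
- handle_grip (a point): Point on the handle's axis at mid-height, 24 mm above its underside, 63 mm above the mill's top face.
- mug: Green and white mug, 92 mm wide, 93 mm tall; bystander, origin at the centre of its underside.
- salt_shaker: Salt shaker, 44 mm wide, 90 mm tall; bystander, origin at the centre of its underside.
- honey: Honey jar with a screw lid, 65 mm wide, 100 mm tall; bystander, origin at the centre of its underside.

How it is judged:
On the way, in this order (a step that is already met when the one before it is completed fails the run):
1. the mushroom button is pressed right down (over 6 of its 8 mm) (value of joint stop_press above 0.006 m), for 0.05 s.
2. the button is up again and its head is turned clockwise to its end (over 0.9 of 1.05 rad) (value of joint stop_knob above 0.9 rad and value of joint stop_press below 0.003 m), for 0.2 s.
3. the hand wheel is closed to its stop (within 0.12 rad) (value of joint wheel below 0.12 rad), for 0.1 s.
At the end, for the whole second after the job is handed in: The wheel stands two full turns (12.57 rad) open from its stop, within 0.25 rad, at rest; the fingers grip its handle (over 3 N, handle's middle within 35 mm of the grasp point); the stop button is up and its head is turned to its reset end (over 0.9 rad) (all of step 2 and value of joint wheel between 12.316 and 12.816 rad and velocity of joint wheel between -0.1 and 0.1 rad/s and contact force between the fingers and handle above 3 N and distance between the grasp point and handle_grip below 0.035 m); the arm keeps its last pose, push and grip.
It fails at once if the mug is moved by more than 20 mm (distance of mug from where it was at the start of the episode above 0.02 m).
It fails at once if the salt shaker is moved by more than 20 mm (distance of salt_shaker from where it was at the start of the episode above 0.02 m).
It fails at once if the honey jar is moved by more than 20 mm (distance of honey from where it was at the start of the episode above 0.02 m).
It also fails if it takes over 72 s, if anything falls off the work surface, if the arm or the gripper's body presses on something with over 40 N, if the wrist force passes 120 N, or if a joint passes its speed limit or range.

### The arm

A 6-joint arm with a two-finger parallel gripper is mounted at the origin on a cart in front of the work surface, level with it; the furniture and walls round the work are solid. World frame = base frame: x ahead of the robot, y to its left, z up, the work surface at z = 0. Lengths are in m, angles in rad, forces in N, time in s.
With the tool pointing down it reaches from about 0.35 to 0.975 m from the base axis. Payload 7.1 kg.
Tool frame: the origin (TCP) lies midway between the tips of the shut fingers; the grasp point (between the pads) lies 19 mm behind it; z points along the fingers, y is the line along which they close (so a half turn about z gives the same grasp; the last joint's range is limited). The gripper opens to 88 mm and grips with 3 to 60 N. Pads are 20 mm wide; open, the fingers measure 115 mm over their backs; the gripper's body (75 mm by 178 mm) begins 61 mm behind the grasp point.
Start: joints at [1.111, 0.423, 1.63, -0, 1.089, -0.019], TCP at [0.267, 0.565, 0.223] pointing down, gripper open.
Joint ranges: [-3, 3], [-0.9, 2.11], [0.09, 2.58], [-1.31, 4.45], [0.11, 2.69], [-2.54, 2.54]. Speed limits (rad/s): [2.39, 2.39, 3.01, 3.14, 3.14, 3.14].

### API

Orientations are given as a unit quaternion [w, x, y, z].
In Python, from station import move_pose, movel, movej, command_gripper, wait, inverse_kinematics, read_camera, camera_info, MotionError, job_done, get_time, get_joint_pos, get_qvel, get_effort, get_tcp_pos, get_ee_rot, get_ft_force, get_ft_torque, get_grip_width, get_finger_force gives the robot as it stands. Calls block until the motion is done:
- move_pose(position, orientation): joint-space move of the TCP to a pose.
- movel(position, frame=None, v=0.15, until_force=None): straight line of the TCP; frame=None keeps the orientation; v is the mean speed in m/s. With until_force (N) it stops when the force on the tool has changed by that much, and returns True; else False.
- movej(angles): joint-space move.
- command_gripper(opening): opening from 0.0 (shut) to 1.0 (fully open); the grip force is fixed at half the most; returns when the fingers have stopped.
- wait(seconds).
- inverse_kinematics(position, orientation): joint angles nearest the present ones, or None.
- read_camera(name): name is "side" or "top"; returns the picture (420x560x3 uint8, red, green, blue); there is no depth.
- camera_info(name): a dict with "intrinsics" (3x3 intrinsics, pixels), "dist" ([k1, k2, p1, p2, k3] as OpenCV has them; the pictures are not rectified), "T" (4x4, takes a point from camera to world coordinates). Camera axes: x right, y up, looking along -z (the intrinsics and any distortion apply to the point x, -y, -z); pixel columns grow to the right and rows downward; lengths in m; the calibration is good to about 2 mm. A picture is of the moment at which its call begins. camera_info takes no time and is no camera call.
A pose or a line that the arm cannot do raises MotionError and nothing moves.
- job_done(): hands the job in; it is judged then, once.
Readings, each from a call of its own:
- get_time(): time.
- get_joint_pos(): joint angles.
- get_qvel(): joint speeds.
- get_effort(): joint torques, N m.
- get_tcp_pos(): TCP position.
- get_ee_rot(): TCP orientation.
- get_ft_force(): force on the tool from outside, world axes, zero at the start.
- get_ft_torque(): the same for the moment, N m.
- get_grip_width(): opening from 0.0 (shut) to 1.0 (fully open).
- get_finger_force(): force on a finger pad.
Only numpy, scipy, OpenCV 4.12 (cv2) and the standard library are available. Lean on these libraries where they do the work, as an engineer would, in place of code of your own. Each camera call takes 0.05 s, during which the arm holds its last target. There are 200 camera calls.

## Working session

There is one attempt and no reset: what is moved stays moved. The work goes in short steps, each a Python script; the robot and the scene stay as the last script left them, time stands still between calls to the robot, and variables do not carry over. Pictures are saved under pics/ and viewed, at most 10 in all, crops included, and the job is handed in when it is done.

```bash
mkdir -p pics; ls
python3 - <<'E'
from station import *
import cv2,numpy as np
for n in("top","side"):
    cv2.imwrite(f"pics/{n}0.png",cv2.cvtColor(read_camera(n),cv2.COLOR_RGB2BGR))
    i=camera_info(n);print(n,np.round(i["intrinsics"],1).tolist(),i["dist"],np.round(i["T"],3).tolist())
print(get_time(),get_ee_rot(),get_tcp_pos())
E
```

```text
pics
top [[428.8, 0.0, 280.9], [0.0, 428.8, 209.2], [0.0, 0.0, 1.0]] [-0.06306682  0.          0.          0.          0.        ] [[0.215, 0.95, -0.227, 0.256], [-0.977, 0.208, -0.054, -0.077], [-0.004, 0.233, 0.972, 1.504], [0.0, 0.0, 0.0, 1.0]]
side [[449.7, 0.0, 278.1], [0.0, 449.7, 204.0], [0.0, 0.0, 1.0]] [-0.09141546  0.          0.          0.          0.        ] [[0.986, 0.11, -0.124, 0.417], [-0.165, 0.573, -0.803, -1.063], [-0.018, 0.812, 0.583, 0.895], [0.0, 0.0, 0.0, 1.0]]
0.1 [-1.69256238e-04  2.18640462e-01  9.75805238e-01 -6.76103216e-04] [0.26643011 0.56480468 0.22199026]
```

View pics/top0.png

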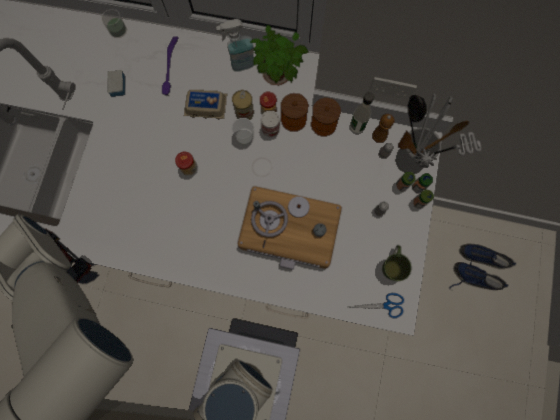

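View pics/side0.png

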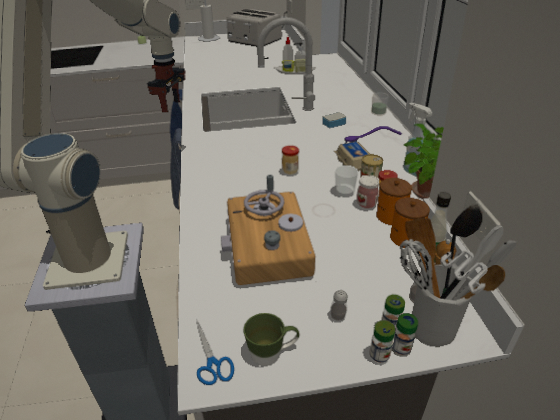

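The top view shows the mill at about (290,227), the wheel at (268,221), the button at (319,230), the mug at (397,267), the honey at (185,162) and the salt at (382,208). Next I'll enlarge the mill.

Run:
```python
import cv2,numpy as np
a=cv2.imread("pics/top0.png")[175:285,225:355];b=cv2.imread("pics/side0.png")[165:290,210:330]
a=cv2.resize(a,None,fx=5,fy=5,interpolation=2);b=cv2.resize(b,None,fx=4,fy=4,interpolation=2)
cv2.imwrite("pics/a.png",a);cv2.imwrite("pics/b.png",b)
```

```text
(no output)
```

View pics/a.png

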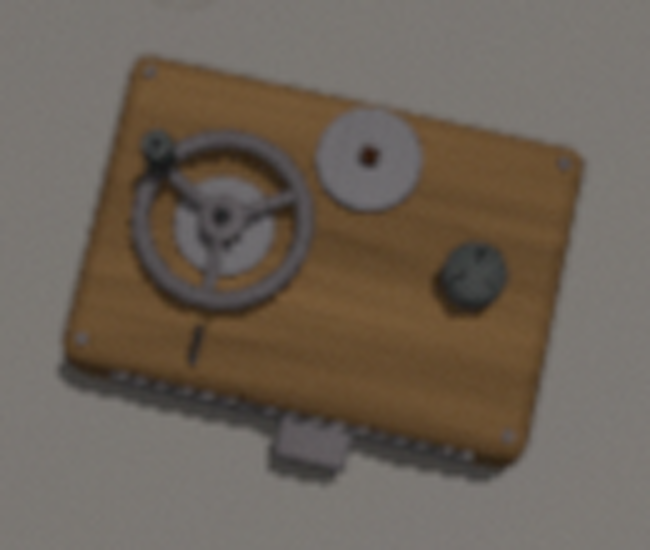

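View pics/b.png

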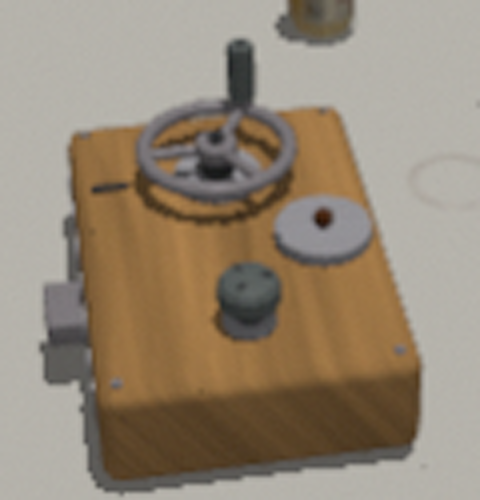

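The crops show four screws, the rim, hub, handle and button cap clearly. In the top crop they are the screws at (150,71), (563,164), (83,338) and (508,436), the hub at (222,215), the cap at (474,275) and the handle top at (157,147). I'll cast these as rays.

```bash
cat > h.py <<'E'
from station import *
import cv2,numpy as np
def ray(n,u,v,z):
    i=camera_info(n);T=np.array(i["T"])
    x,y=cv2.undistortPoints(np.array([[[u,v]]],float),np.array(i["intrinsics"]),np.array(i["dist"]))[0,0]
    d=T[:3,:3]@[x,-y,-1];o=T[:3,3]
    return (o+d*(z-o[2])/d[2])[:2]
E
python3 - <<'E'
from h import *
t=lambda p,z:ray("top",(p[0]+.5)/5-.5+225,(p[1]+.5)/5-.5+175,z)
s=lambda p,z:ray("side",(p[0]+.5)/4-.5+210,(p[1]+.5)/4-.5+165,z)
# order: +x+y, +x-y, -x+y, -x-y
for n,f,sc,hub,rim,btn,han,lid in(("top",t,[(150,71),(563,164),(83,338),(508,436)],(222,215),(224,221),(474,275),(157,147),(369,160)),
    ("side",s,[(322,111),(400,350),(84,135),(117,383)],(213,150),(217,151),(249,290),(239,45),(323,228))):
    S=np.array([f(p,.091) for p in sc]);c=S.mean(0)
    ax=S[0]+S[1]-S[2]-S[3]; ay=S[0]+S[2]-S[1]-S[3]
    yx=np.arctan2(ax[1],ax[0]);yy=np.arctan2(-ay[0],ay[1])
    print(n,"c",c,"yaw",yx,yy,"size",np.linalg.norm(ax)/2,np.linalg.norm(ay)/2)
    H=f(hub,.125);R=f(rim,.118);B=f(btn,.122);G=f(han,.177)
    print(" hub",H,"rim",R,"btn",B,"handle",G,"r",np.linalg.norm(G-R), "ang",np.arctan2(*(G-R)[::-1]))
    y=(yx+yy)/2;M=np.array([[np.cos(y),-np.sin(y)],[np.sin(y),np.cos(y)]])
    print(" pred hub",c+M@[0,.07],"btn",c+M@[0,-.1])
for n,p in(("mug",(397,275)),("salt",(382,212)),("honey",(187,168))): print(n,ray("top",*p,0.0))
E
```

```text
top c [ 0.53941806 -0.03823519] yaw -0.006104528572401199 -0.012389333313889589 size 0.18940767132832204 0.2889671052568525
 hub [0.54102882 0.03227111] rim [0.53879983 0.03063188] btn [ 0.53780073 -0.13775908] handle [0.56470708 0.07856712] r 0.05448828527491325 ang 1.0753042762903053
 pred hub [0.54006533 0.03176182] btn [ 0.53849338 -0.13823091]
side c [ 0.53981872 -0.04200954] yaw -0.013589459745150193 -0.005594491484396865 size 0.18927773928855132 0.28863751569226537
 hub [0.53734893 0.01669298] rim [0.54120412 0.02466016] btn [ 0.53923631 -0.144007  ] handle [0.56713191 0.0750994 ] r 0.05671302256149926 ang 1.0959798684702053
 pred hub [0.54049015 0.02798724] btn [ 0.53885954 -0.14200494]
mug [ 0.46234384 -0.44025127]
salt [ 0.67440285 -0.35164511]
honey [0.68511094 0.38108752]
```

```bash
cat >> h.py <<'E'
def Q(a): # tool down, closing line (tool y) at world angle a
    p=(a+np.pi/2)/2; return [0,float(np.cos(p)),float(np.sin(p)),0]
HUB=np.array([.5403,.030]);BTN=np.array([.5387,-.140])
E
python3 - <<'E'
from h import *
command_gripper(0)
move_pose([*BTN,.20],Q(.35))
movel([*BTN,.142],v=.15)
f0=get_ft_force()
r=movel([*BTN,.118],v=.02,until_force=14)
print(r,get_tcp_pos(),np.array(get_ft_force())-f0)
wait(.15)
movel([*BTN,.20],v=.15)
command_gripper(1)
movel([*BTN,.103],v=.12)
f1=np.array(get_ft_force())
command_gripper(.5 if False else 0)
print(get_grip_width()*88,get_finger_force(),np.array(get_ft_force())-f1,get_time(),get_tcp_pos(),get_joint_pos())
cv2.imwrite("pics/c.png",cv2.cvtColor(read_camera("side"),4)[130:300,160:390])
E
```

```text
True [ 0.53894943 -0.14008241  0.12426523] [-0.46176681 -0.47627797  8.16626213]
42.89709919037698 29.99989771633409 [ 3.35227168  2.89163626 -0.06235412] 9.4417 [ 0.5397236  -0.13979309  0.10328416] [-2.75085843e-01  4.92187922e-01  1.85729003e+00  7.62425731e-04
  7.90282754e-01 -6.25643775e-01]
```

View pics/c.png

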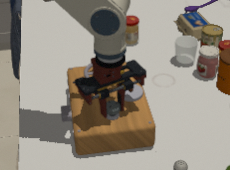

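The crop shows the gripper closed on the cap (43 mm wide) with nothing else touched. The press reached about 7.7 mm at 8 N, so I'll turn the head now.

Run:
```python
from h import *
q=np.array(get_joint_pos())
for d in (.35,.7,.9,.98,1.04,1.08,1.12,1.16,1.2):
    p=q.copy();p[5]+=d;movej(list(p))
    t=np.array(get_ft_torque());print(d,round(get_joint_pos()[5]-q[5],3),np.round(t,2),np.round(get_ft_force(),1))
wait(.3);command_gripper(1);movel([*get_tcp_pos()[:2],.23],v=.15);print(get_time())
```

```text
0.35 0.346 [ 0.15 -0.01 -0.06] [2.7 2.  0.8]
0.7 0.695 [ 0.37  0.08 -0.05] [0.5 2.3 0.8]
0.9 0.893 [ 0.59  0.13 -0.05] [0.1 3.4 0.8]
0.98 0.975 [ 0.69  0.22 -0.05] [0.2 3.5 0.9]
1.04 1.035 [0.86 0.31 0.35] [0.7 4.6 2. ]
1.08 1.077 [0.09 0.54 0.48] [-2.2 -0.6  2.1]
1.12 1.118 [-0.3   0.8   0.45] [-5.  -1.   1.4]
1.16 1.158 [-0.32  0.91  0.66] [-3.9 -1.5  2.3]
1.2 1.198 [-0.04  0.78  0.63] [-3.6  0.1  1. ]
14.2833
```

```bash
cat >> h.py <<'E'
Z=.134
def go(th,v=.1,C=HUB,R=.055): movel([C[0]+R*np.cos(th),C[1]+R*np.sin(th),Z],v=v)
def force(th,f0):
    f=np.array(get_ft_force())-f0; return f[:2]@[np.cos(th),np.sin(th)], f[:2]@[-np.sin(th),np.cos(th)]
E
python3 - <<'E'
from h import *
H=[.566,.077]
move_pose([*H,.24],Q(-.486))
f0=np.array(get_ft_force());print("f0",f0)
movel([*H,Z],v=.12)
print(np.array(get_ft_force())-f0)
command_gripper(0)
print(get_grip_width()*88,get_finger_force(),np.array(get_ft_force())-f0)
p=np.array(get_tcp_pos())[:2];d=p-HUB;th=np.arctan2(d[1],d[0]);print(p,np.linalg.norm(d),th)
stop=-np.pi-.009
n=int((th-stop-.25)/.26)
for t in np.linspace(th,stop+.25,n+1)[1:]:
    go(t);fr,ft=force(t,f0);print(round(t-stop,2),round(fr,1),round(ft,1))
    if ft>15: break   # unexpected block
print(get_time(),get_grip_width()*88,get_tcp_pos())
cv2.imwrite("pics/d.png",cv2.cvtColor(read_camera("side"),4)[130:300,160:390])
E
```

```text
f0 [0.41331102 0.16302125 0.32758793]
[ 0.59327391 -0.38027839 -0.18776744]
21.556388560066157 29.999173670075834 [ 1.73869195 -1.09195842 -1.62249351]
[0.56624977 0.07695315] 0.053646891230674947 1.065902767138175
3.95 -4.8 -2.1
3.69 -4.5 -2.3
3.42 -3.7 -2.2
3.16 -2.2 -2.3
2.89 2.4 -2.7
2.63 4.6 -2.5
2.37 6.7 -1.7
2.1 8.9 -1.8
1.84 11.4 -2.2
1.57 11.2 -2.7
1.31 9.6 -3.3
1.04 7.3 -3.5
0.78 5.7 -3.4
0.51 6.2 -2.3
0.25 4.5 -3.0
21.6083 21.277318033846534 [0.4866163  0.01719686 0.1339213 ]
```

View pics/d.png

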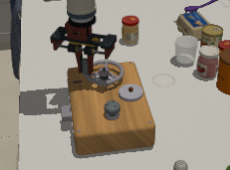

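The crop shows the handle held and carried round to just before the pointer rib. The radial forces put the hub about 2 mm further to -y. I'll apply that correction and creep to the stop.

```bash
sed -i 's/^HUB=.*\]);BTN/HUB=np.array([.540,.028]);BTN/' h.py
python3 - <<'E'
from h import *
f0=np.array([.41,.16,.33]);stop=-np.pi-.009
for w in (.25,.18,.12,.08,.04,0,-.03,-.06,-.09,-.12,-.15):
    go(stop+w,v=.04);fr,ft=force(stop+w,f0)
    p=np.array(get_tcp_pos())[:2]-HUB;print(w,round((np.arctan2(p[1],p[0])-stop+np.pi)%(2*np.pi)-np.pi,3),round(fr,1),round(ft,1),round(np.linalg.norm(p)*1e3,1))
    if ft>14: break
wait(.2);print(get_time(),force(stop+w,f0))
E
```

```text
0.25 0.258 0.1 -1.4 54.5
0.18 0.183 0.1 1.7 54.5
0.12 0.116 -3.0 0.8 54.5
0.08 0.076 -3.3 0.5 54.6
0.04 0.037 -4.2 0.9 54.6
0 -0.002 -4.2 0.8 54.6
-0.03 -0.012 -5.1 7.3 54.6
-0.06 -0.016 -5.3 16.7 54.6
23.8583 (np.float64(-6.241121338652946), np.float64(16.3327421824366))
```

The stop is felt at about 0 rad, 17 N. Now I'll back off two turns.

Run:
```python
from h import *
f0=np.array([.41,.16,.33]);stop=-np.pi-.009-.007
W=4*np.pi;go(stop,v=.04)
for k,w in enumerate(np.linspace(0,W,49)[1:]):
    go(stop+w,v=.09);fr,ft=force(stop+w,f0)
    if k%4==3: print(round(w,2),round(fr,1),round(ft,1))
    if abs(ft)>18: print("blocked");break
wait(.5)
p=np.array(get_tcp_pos())[:2]-HUB
print((np.arctan2(p[1],p[0])-stop+np.pi)%(2*np.pi)-np.pi,force(stop,f0),get_finger_force(),get_grip_width()*88,get_tcp_pos(),get_time())
cv2.imwrite("pics/e.png",np.hstack([cv2.cvtColor(read_camera("side"),4)[130:400,160:390],cv2.cvtColor(read_camera("top"),4)[130:400,160:440]]))
```

```text
1.05 -5.0 2.0
2.09 -2.5 1.8
3.14 3.8 2.2
4.19 5.7 3.5
5.24 3.8 2.5
6.28 0.3 2.3
7.33 -4.9 1.8
8.38 -2.7 2.0
9.42 3.3 1.9
10.47 6.1 2.2
11.52 4.5 1.9
12.57 0.1 2.1
-0.00195003439970165 (np.float64(-2.75970893145788), np.float64(1.5444660710623677)) 29.997461767634377 21.470100531491184 [0.48539247 0.02898031 0.13403697] 39.4083
```

View pics/e.png

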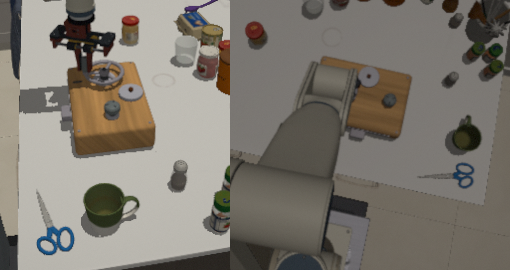

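The views show the handle still gripped at the pointer rib, with the mug, salt and honey where they started. I'm handing it in.

```bash
python3 -c "
from station import *
print(job_done())"
```

```text
the job is handed in; nothing more can be done
None
```

I handed the job in at about 39 s (no verdict was returned): the button was pressed and its head turned to its reset end, the wheel was closed to its stop and backed off two turns (within about 0.01 rad by arm position), and the fingers are still gripping the handle at 30 N, with the mug, honey and salt not visibly moved.

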